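Load a specimen slide under the stage clip

ROBOT

A 6-joint arm with a two-finger parallel gripper is mounted at the origin on a cart in front of the work surface, level with it; the furniture and walls round the work are solid. World frame = base frame: x ahead of the robot, y to its left, z up, the work surface at z = 0. Lengths are in m, angles in degrees, forces in N, time in s.
With the tool pointing down it reaches from about 0.4 to 0.825 m from the base axis. Payload 7 kg.
Tool frame: the origin (TCP) lies midway between the tips of the shut fingers; the grasp point (between the pads) lies 19 mm behind it; z points along the fingers, y is the line along which they close (so a half turn about z gives the same grasp; the last joint's range is limited). The gripper opens to 88 mm and grips with 3 to 60 N. Pads are 19 mm wide; open, the fingers measure 130 mm over their backs; the gripper's body (78 mm by 193 mm) begins 47 mm behind the grasp point.
Start: joints at [-47.664, 20.546, 0.682, 0, -70.136, -16.507], TCP at [0.294, -0.608, 0.227] pointing down, gripper open.
Joint ranges: [-176.03, 176.03], [-82.01, 121.73], [-58.28, 71.71], [-173.87, 95.51], [-174.79, -0.11], [-173.66, 173.66]. Speed limits (degrees/s): [136.94, 136.94, 172.46, 180, 180, 180].

INTERFACE

Orientations are given as [roll, pitch, yaw] about the fixed x, y, z axes, in that order (R = Rz(yaw) Ry(pitch) Rx(roll)).
In Python, from plant import ctrl, viewer, close_job gives the robot as it stands. The module is installed in compiled form; this text tells all that it offers.
- The arm moves only by the tool step_arm, never from a script. Its argument "moves" is a list that holds one entry, the list of rows, each a list of 5 numbers: the shift along the world's x, y, z in cm, then the turn about the world's z in rad, then the finger opening in cm, from 0 to 8.76. In form: [[[tx, ty, tz, twist, grip], ...]]. A call has 1 to 10 rows; each row shifts and turns the commanded pose from where the row before left it; what a row does not reach is not made up. A row lasts 1/10 s, in which the tool goes at most 50 mm and 8.59 degrees, less where a joint would pass 70% of its speed; a pose out of reach is approached as far as the arm can. A call with a gripper value outside its range is refused whole. The fingers move at their own pace and stop on an object; the grip force is fixed at half the most. Time passes only in rows, so rows that do not move let the fingers close. It gives the time, the measured TCP pose, the force, the opening and the grip force at its end, in the units of the state.
- ctrl.get_obs(): the state, without advancing time (a new reading comes with each control period).
- viewer.snapshot(name): name is "scene" or "side" or "wrist"; returns (picture, depth): 384x512x3 uint8, blue, green, red; 384x512 float32, m along the optical axis (not along the pixel's ray), 0 where there is no reading.
- viewer.camera_info(name): a dict with "camera_matrix" (3x3 intrinsics, pixels), "eye" and "orientation" of the camera in the world. Camera axes: x right, y down, z forward; pixel columns grow to the right and rows downward; lengths in m; the calibration is good to about 2 mm. A picture is of the moment at which its call begins: read the wrist's pose just before it. camera_info takes no time and is no camera call; for the wrist camera it gives the pose at the moment of the call.
- close_job(): hands the job in; it is judged then, once.
The state is a dict: "clock": time; "joint_pos": joint angles; "qvel": joint speeds; "tau": joint torques, N m; "tool_pos": TCP position; "orientation": TCP orientation; "force": force on the tool from outside, world axes, zero at the start; "moment": the same for the moment, N m; "opening": finger opening in m; "gripper_force": force on a finger pad.
Only numpy, scipy, OpenCV 4.12 (cv2) and the standard library are available. Lean on these libraries where they do the work, as an engineer would, in place of code of your own. Each camera call takes 0.05 s, during which the arm holds its last target. There are 200 camera calls.

TASK

Put the specimen slide with the blue grip on the inspection stage: with the slide's own long edge push the sprung curved arm back, lower the slide flat onto the bed and let go, so that the arm holds it flush against the fixed steel edge, about midway along it. Leave the slide with the red grip where it is.

Things in the scene. Friction and masses are not known exactly. Their poses are not given: they have to be found in the camera images.
- slide_blue_center (a point): Slide to load; point at its centre, 33 mm above its underside. Loose grey plate 76 (x) x 30 (y) x 14 mm, about 90 g; from the middle of its top stands a blue fin 30 (x) x 12 mm (y), reaching 66 mm above the underside. Same either way round. Hold the fin across its 12 mm by its upper 25 mm only, so that the fingers clear the stage's arm.
- slide_red_center (a point): The same point of a second slide, alike but with a red fin: not wanted, leave it.
- stage: Fixed grey stage 164 (x) x 112 mm (y). Origin: at desk height under the loaded slide's middle; z up. Flat bed at z = 10 mm. Fixed edge: steel rail along x, x = -55 to 55, y = -23 to -15, top z = 22 mm; the loaded slide lies along x against its y = -15 face, so centred on y = 0. The brass arm stands opposite, pivot at x = 64, y = 40 mm (boss top z = 32 mm).
- clip_roller (a point): Middle of the slippery upright black roller, 12 mm across, z = 12 to 38 mm, at the arm's end. At rest at y = 11 mm in the stage frame: too near the rail for the slide, until pushed to +y. Slide along x, underside 27 mm over the desk (above the rail), start centred at y = -22, push to y = 8 mm, lower to the bed, let go: the spring moves it to the rail.
- clip_arm (a joint): Level turn of the sprung arm, rad: 0 at rest (roller nearest the rail), grows as the roller is pushed away from the rail; 0.15 with a slide held against the rail, 0.27 with it 8 mm off the rail, stop at 0.5. It pushes at the roller with about 1.8 N at 0, 2.5 N at 0.15, 3.3 N at 0.3, and returns by itself.

How it is judged (in metres and radians):
On the way:
1. the sprung arm is pushed back (value of joint clip_arm above 0.12 rad), for 0.1 s.
At the end, for the whole second after the job is handed in: The blue slide lies flat on the bed (4 mm, 7 degrees) between edge and arm, centre line within 5 mm of its flush place, parallel to the edge within 10 degrees, its middle within 18 mm of the edge's middle, with the roller pressing on its side (arm angle 0.08 to 0.23) (x of slide_blue_center in the frame of stage between -0.018 and 0.018 m and y of slide_blue_center in the frame of stage between -0.005 and 0.005 m and z of slide_blue_center in the frame of stage below 0.047 m and angle between the x axis of slide_blue_center and the x axis of stage, either way round below 0.17 rad and angle between slide_blue_center's own z axis and vertical below 0.12 rad and value of joint clip_arm between 0.08 and 0.23 rad); the robot touches nothing.
It fails at once if the red-gripped slide is moved more than 30 mm (distance of slide_red_center from where it was at the start of the episode above 0.03 m).
It also fails if it takes over 38 s, if anything falls off the work surface, if the arm or the gripper's body presses on something with over 40 N, if the wrist force passes 120 N, or if a joint passes its speed limit or range.

## Working session

There is one attempt and no reset: what is moved stays moved. The work goes in short steps, Python scripts to look and compute and a tool call to move; the robot and the scene stay as the last step left them, time stands still between calls to the robot, and variables do not carry over. Pictures are saved under pics/ and viewed, at most 10 in all, crops included, and the job is handed in when it is done.

Besides the shell and the picture viewer there is one more tool, called after ">>>" as name(argument=value, ...) on one line, values as JSON. step_arm: Moves the arm, as the interface text tells. Its arguments: {"type":"object","properties":{"moves":{"type":"array","items":{"type":"array","items":{"type":"array","items":{"type":"number"}}}}},"required":["moves"]}

```bash
mkdir -p pics; cat > h.py <<'E'
from plant import ctrl, viewer, close_job
import numpy as np, cv2
from scipy.spatial.transform import Rotation as R
def rot(o):
    o=np.array(o,float)
    if o.shape==(3,3): return o
    if o.size==4: return R.from_quat(o).as_matrix()
    return R.from_euler('xyz',o,degrees=True).as_matrix()
def cloud(n):
    i=viewer.camera_info(n); p,d=viewer.snapshot(n)
    K=np.array(i['camera_matrix']); v,u=np.mgrid[:384,:512]
    c=np.stack([(u-K[0,2])/K[0,0]*d,(v-K[1,2])/K[1,1]*d,d],-1)
    return p,d,c@rot(i['orientation']).T+np.array(i['eye'])
E
python3 - <<'E'
from h import *
o=ctrl.get_obs();print(o['clock'],o['tool_pos'],o['orientation'],o['opening'])
for n in('scene','side'):
    print(n,viewer.camera_info(n)); p,d,c=cloud(n); np.savez(n,p=p,d=d,c=c)
    cv2.imwrite(f'pics/{n}.png',p)
E
```

```text
0.0 [ 0.29384488 -0.60712592  0.22562599] [ 1.79905206e+02 -7.78828654e-03 -1.54176747e+02] 0.08762930908985984
scene {'camera_matrix': array([[386.45251873,   0.        , 254.37261734],
       [  0.        , 386.45251873, 194.93353604],
       [  0.        ,   0.        ,   1.        ]]), 'eye': array([0.12256783, 0.45028302, 0.77995453]), 'orientation': array([-135.91405731,   -0.56787715, -141.49042867])}
side {'camera_matrix': array([[348.07350818,   0.        , 261.71052561],
       [  0.        , 348.07350818, 197.71580628],
       [  0.        ,   0.        ,   1.        ]]), 'eye': array([ 0.51263994, -0.89332721,  0.38313663]), 'orientation': array([-113.4535494 ,    1.14918221,   -1.38477683])}
```

View pics/scene.png

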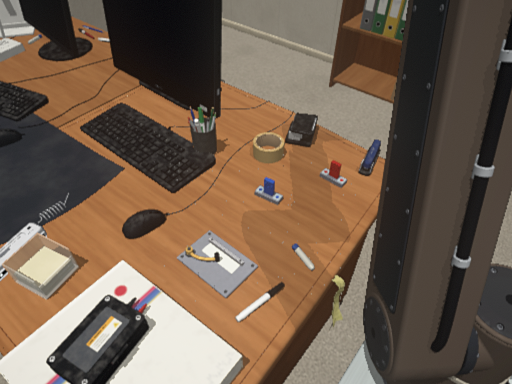

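View pics/side.png

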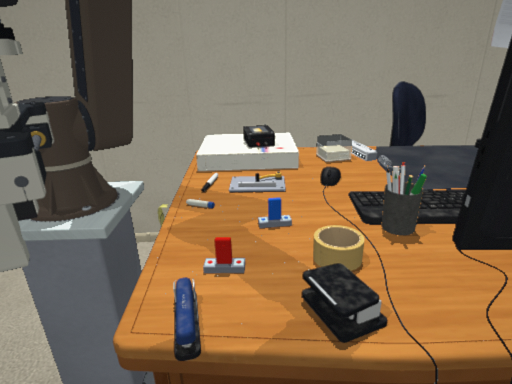

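The scene view shows the blue slide at about (269,190), red at (334,174), and the stage at (217,262) with the brass arm around (190-215,255). Next I'll measure them.

```bash
python3 - <<'E'
from h import *
z=np.load('scene.npz');p,c=z['p'],z['c']
cv2.imwrite('pics/stage.png',cv2.resize(p[225:300,170:270],None,fx=8,fy=8,interpolation=cv2.INTER_CUBIC))
def rect(m,t):
    q=c[m][:,:2].astype(np.float32); r=cv2.minAreaRect(q*1000); b=cv2.boxPoints(r)
    print(t,m.sum(),np.round(r[0],1),np.round(r[1],1),round(r[2],1),b.round(0).tolist())
hsv=cv2.cvtColor(p,cv2.COLOR_BGR2HSV);H,S,V=cv2.split(hsv);v,u=np.mgrid[:384,:512]
Z=c[...,2]
bw=(u>245)&(u<295)&(v>170)&(v<210)
print(c[190,268],c[262,217])
for lo,hi in((.058,.075),(.02,.066)): rect(bw&(H>100)&(H<130)&(S>120)&(Z>lo)&(Z<hi),'fin')
rect(bw&(S<90)&(Z>.009)&(Z<.02),'plate')
sw=(u>172)&(u<265)&(v>225)&(v<300)
m=(sw&(S<110)&(Z>.006)&(Z<.015)).astype(np.uint8)
n,l,st,_=cv2.connectedComponentsWithStats(m);k=1+st[1:,4].argmax();rect(l==k,'bed')
m=sw&(Z>.017)&(Z<.026)&(S<110);rect(m,'rail?')
m=sw&(Z>.026)
for a in c[m][::6]:print(np.round(a*1000))
s=np.load('side.npz');p,c=s['p'],s['c'];Z=c[...,2];S=cv2.cvtColor(p,cv2.COLOR_BGR2HSV);H=S[...,0];S=S[...,1]
m=np.zeros(Z.shape,bool);m[192:230,255:295]=1
rect(m&(H>100)&(H<130)&(S>120)&(Z>.058),'side fin')
rect(m&(S<90)&(Z>.009)&(Z<.02),'side plate')
E
```

```text
[ 0.55021307 -0.15873396  0.03277878] [0.51176039 0.09124015 0.01030312]
fin 37 [ 551.9 -165.4] [27.1 11. ] 4.5 [[538.0, -161.0], [539.0, -172.0], [566.0, -170.0], [565.0, -159.0]]
fin 113 [ 552.2 -164.4] [27.6 12.7] 6.5 [[538.0, -160.0], [539.0, -172.0], [567.0, -169.0], [565.0, -156.0]]
plate 176 [ 552.6 -165.3] [76.5 33. ] 6.4 [[513.0, -153.0], [516.0, -186.0], [593.0, -177.0], [589.0, -145.0]]
bed 2345 [515.6  88.2] [112.5 164.9] 87.8 [[431.0, 35.0], [596.0, 29.0], [600.0, 141.0], [435.0, 148.0]]
rail? 191 [471.9  80.1] [206.6  62.3] 1.6 [[368.0, 108.0], [369.0, 46.0], [576.0, 52.0], [574.0, 114.0]]
[123. 450. 780.]
[123. 450. 780.]
[583. 107.  29.]
[579. 110.  32.]
[580. 113.  31.]
[582. 118.  29.]
[123. 450. 780.]
[572. 114.  31.]
[572. 115.  27.]
[518.  85.  39.]
[514.  87.  40.]
[516.  88.  36.]
[516.  92.  36.]
[546. 112.  27.]
[123. 450. 780.]
[513.  92.  27.]
[123. 450. 780.]
[123. 450. 780.]
side fin 53 [ 526.7 -528.4] [730.  25.] 85.8 [[488.0, -892.0], [513.0, -893.0], [566.0, -165.0], [541.0, -163.0]]
side plate 184 [ 551.8 -167.9] [75.3 31.9] 7.4 [[512.0, -157.0], [517.0, -189.0], [591.0, -179.0], [587.0, -147.0]]
```

View pics/stage.png

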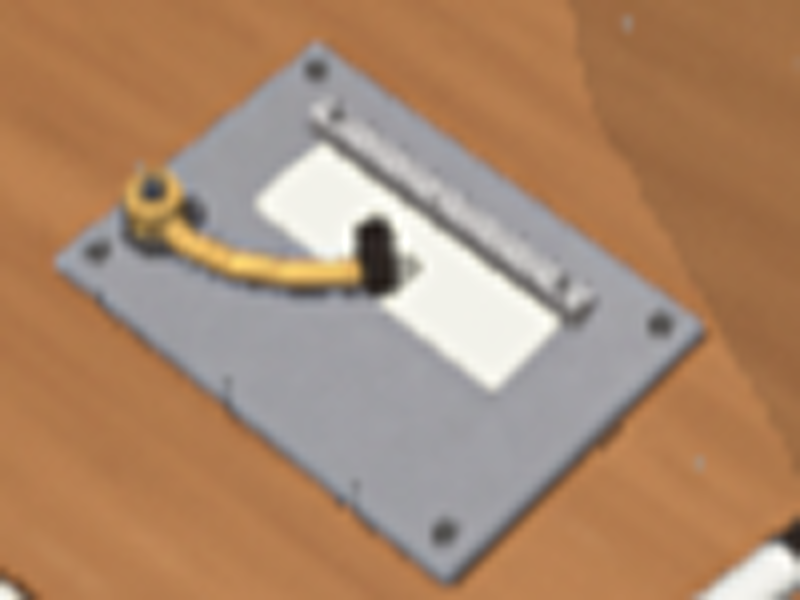

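The crop shows the rail top running from about (325,108) to (580,298). The boss is at (153,190), the roller top at (375,225), and the white field corners at (320,143), (255,200), (493,392) and (560,320).

```bash
python3 - <<'E'
from h import *
i=viewer.camera_info('scene');K=i['camera_matrix'];Ro=rot(i['orientation']);e=i['eye']
def w(x,y,z):
    u=170+(x+.5)/8-.5;v=225+(y+.5)/8-.5
    r=Ro@np.linalg.inv(K)@[u,v,1];return (e+r*(z/1000-e[2])/r[2])*1000
for t,x,y,z in[('railL',325,108,22),('railR',580,298,22),('boss',153,190,32),('roller',375,222,38),('w',320,143,10),('w',255,200,10),('w',493,392,10),('w',560,320,10),('c',317,42,10),('c',57,262,10),('c',450,582,10),('c',705,330,10)]:
    print(t,w(x,y,z)[:2].round(1))
z=np.load('scene.npz');p,c=z['p'],z['c'];Z=c[...,2]
m=np.zeros(Z.shape,bool);m[235:265,207:246]=1
q=c[m&(Z>.017)&(Z<.025)]*1000; q=q[q[:,1]<90]
r=cv2.minAreaRect(q[:,:2].astype(np.float32));print(r,len(q)); top=q[q[:,2]>20.5];print(cv2.minAreaRect(top[:,:2].astype(np.float32)),len(top),np.polyfit(top[:,0],top[:,1],1))
s=np.load('side.npz');c=s['c']*1000;Z=c[...,2];m=np.zeros(Z.shape,bool);m[170:197,225:290]=1
q=c[m&(Z>17)&(Z<25)];print(len(q),cv2.minAreaRect(q[:,:2].astype(np.float32)),np.round(q[::8]).tolist())
E
```

```text
railL [566.3  55.2]
railR [460.6  59.6]
boss [579.1 114.8]
roller [517.  85.]
w [565.2  59.9]
w [565.8  88.1]
w [464.8  94.1]
w [465.6  63. ]
c [593.3  31.2]
c [595.9 141.7]
c [434.1 147.6]
c [430.2  38.9]
((514.6458740234375, 71.27207946777344), (36.56462860107422, 110.07361602783203), 87.34810638427734) 160
((514.5218505859375, 70.88790130615234), (35.3206787109375, 110.07090759277344), 87.74687957763672) 127 [-3.36596322e-02  7.53205715e+01]
157 ((522.3250732421875, 82.4448013305664), (126.98783111572266, 65.48566436767578), 0.5282479524612427) [[552.0, 115.0, 24.0], [546.0, 107.0, 24.0], [571.0, 115.0, 20.0], [533.0, 100.0, 24.0], [558.0, 113.0, 19.0], [582.0, 107.0, 20.0], [539.0, 104.0, 19.0], [524.0, 92.0, 20.0], [515.0, 85.0, 17.0], [567.0, 58.0, 22.0], [480.0, 56.0, 23.0], [503.0, 55.0, 22.0], [526.0, 54.0, 22.0], [550.0, 54.0, 21.0], [462.0, 55.0, 20.0], [485.0, 56.0, 19.0], [509.0, 55.0, 19.0], [532.0, 50.0, 20.0], [555.0, 53.0, 19.0], [474.0, 54.0, 17.0]]
```

>>> step_arm(moves=[[[1.8,3.1,0,-0.033,8],[1.8,3.1,0,-0.033,8],[1.8,3.1,0,-0.033,8],[1.8,3.1,0,-0.033,7],[1.8,3.1,0,-0.033,7],[1.8,3.1,0,-0.033,6],[1.8,3.1,0,-0.033,6],[1.8,3.1,0,-0.033,5],[1.8,3.1,0,-0.033,5],[1.8,3.1,0,-0.033,5]]])

```text
clock: 1.1
tool_pos: [0.4744, -0.2961, 0.2263]
orientation: [180.0, -0.0, -173.2]
force: [1.0, 0.3, -0.5]
opening: 0.0507
gripper_force: 0.0
```

>>> step_arm(moves=[[[2,3.3,0,0,5],[2,3.3,0,0,5],[2,3.2,-2,0,5],[1.8,3.2,-3,0,5],[0,0,-3,0,5],[0,0,-1,0,5],[0,0,0,0,5]]])

```text
clock: 1.8
tool_pos: [0.5508, -0.1677, 0.135]
orientation: [180.0, -0.2, -173.1]
force: [0.0, -0.4, 0.5]
opening: 0.0498
gripper_force: 0.0
```

```bash
python3 - <<'E'
from h import *
o=ctrl.get_obs();print(o['clock'],o['tool_pos'],o['orientation'],o['opening'])
p,d,c=cloud('wrist'); np.savez('wrist',p=p,d=d,c=c); cv2.imwrite('pics/wrist.png',p)
H,S,V=cv2.split(cv2.cvtColor(p,cv2.COLOR_BGR2HSV));Z=c[...,2];print(Z[d>0].min())
for t,m in(('fin',(H>100)&(H<130)&(S>120)&(Z>.06)&(Z<.07)),('plate',(S<80)&(Z>.011)&(Z<.018))):
    n,l,st,_=cv2.connectedComponentsWithStats((m&(d>0)).astype(np.uint8))
    q=c[l==1+st[1:,4].argmax()]*1000;print(t,len(q),cv2.minAreaRect(q[:,:2].astype(np.float32)),q[:,2].mean())
E
```

```text
1.8 [ 0.55082948 -0.1676658   0.13504053] [ 179.97736653   -0.21585224 -173.07945108] 0.04975326696695289
-0.0032967652162181893
fin 416 ((550.732177734375, -163.87342834472656), (27.353988647460938, 10.975860595703125), 7.370211124420166) 65.9434109541713
plate 2065 ((447.8575744628906, -337.6758728027344), (30.586233139038086, 75.79882049560547), 87.07808685302734) 14.391446318839312
```

View pics/wrist.png

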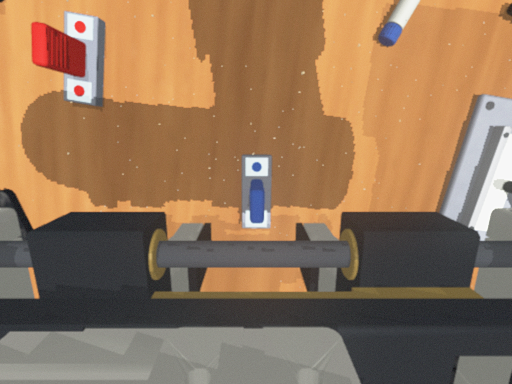

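The wrist view shows the blue fin at (257,200) centred between the open fingers, with the red slide clear at (70,55). Descending now.

>>> step_arm(moves=[[[0,0.2,-3,0,5],[0,0,-3,0,5],[0,0,-2,0,5],[0,0,-1.3,0,5],[0,0,0,0,5],[0,0,0,0,0.8],[0,0,0,0,0.8],[0,0,0,0,0.8],[0,0,0,0,0.8],[0,0,0,0,0.8]]])

```text
clock: 2.85
tool_pos: [0.5523, -0.1655, 0.044]
orientation: [-180.0, 0.0, -173.1]
force: [1.2, 0.4, 0.4]
opening: 0.0158
gripper_force: 0.0
```

>>> step_arm(moves=[[[0,0,0,0,0.8],[0,0,0,0,0.8],[0,0,2,0,0.8],[0,0,3,0,0.8],[0,0,3,0,0.8],[0,0,1,0,0.8],[0,0,0,0,0.8]]])

```text
clock: 3.55
tool_pos: [0.5529, -0.1655, 0.135]
orientation: [-180.0, 0.2, -173.1]
force: [0.1, -0.2, -1.5]
opening: 0.0121
gripper_force: 30.0
```

>>> step_arm(moves=[[[-0.4,2.2,0,-0.02,0.8],[-0.5,3,0,-0.02,0.8],[-0.5,3,0,-0.02,0.8],[-0.5,3,0,-0.02,0.8],[-0.5,3,0,-0.02,0.8],[-0.5,3,0,-0.02,0.8],[-0.5,2.8,0,-0.02,0.8],[-0.4,2,0,-0.02,0.8],[0,0,0,0,0.8],[0,0,0,0,0.8]]])

```text
clock: 4.55
tool_pos: [0.5132, 0.0546, 0.1322]
orientation: [-180.0, -0.1, 177.8]
force: [1.0, -0.1, -1.5]
opening: 0.012
gripper_force: 30.0
```

>>> step_arm(moves=[[[0,0,-2,0,0.8],[0,0,-2,0,0.8],[0,0,-1,0,0.8],[0,0,-0.5,0,0.8],[0,0,0,0,0.8]]])

```text
clock: 5.05
tool_pos: [0.5138, 0.0539, 0.078]
orientation: [-180.0, -0.1, 177.7]
force: [0.4, -0.5, -0.1]
opening: 0.0119
gripper_force: 30.0
```

```bash
python3 - <<'E'
from h import *
o=ctrl.get_obs();print(o['clock'],o['tool_pos'],o['orientation'],o['opening'])
for n,(a,b,e,f) in(('wrist',(0,384,0,512)),('scene',(200,300,170,290)),('side',(140,215,215,315))):
    p,d,c=cloud(n); np.savez(n+'2',p=p,d=d,c=c)
    im=p[a:b,e:f]; cv2.imwrite(f'pics/{n}2.png',im if n=='wrist' else cv2.resize(im,None,fx=6,fy=6,interpolation=cv2.INTER_CUBIC))
E
```

```text
5.05 [0.51380948 0.05385298 0.07795255] [-1.79955340e+02 -7.32667555e-02  1.77723826e+02] 0.011868953268093221
```

View pics/wrist2.png

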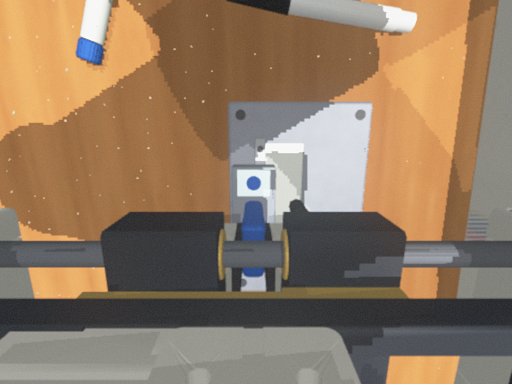

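View pics/scene2.png

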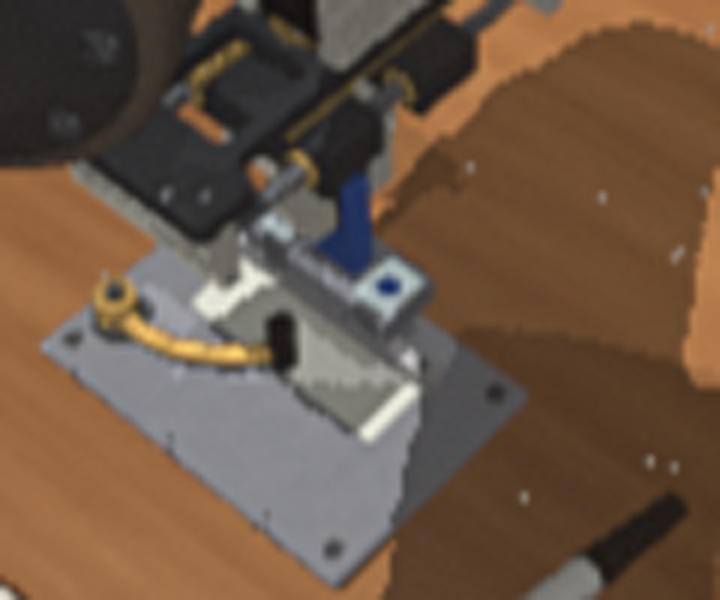

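The slide sits over the rail, parallel to it, with the roller at (282,340) ahead of its long edge. Lowering to about 27 mm, then pushing.

>>> step_arm(moves=[[[0,0,-0.4,0,0.8],[0,0,-0.3,0,0.8],[0.02,0.5,0,0,0.8],[0.02,0.5,0,0,0.8],[0.02,0.5,0,0,0.8],[0.02,0.5,0,0,0.8],[0.02,0.5,0,0,0.8],[0.02,0.5,0,0,0.8],[0,0,0,0,0.8],[0,0,0,0,0.8]]])

```text
clock: 6.2
tool_pos: [0.5152, 0.0845, 0.0715]
orientation: [-180.0, -0.0, 177.8]
force: [0.0, -3.4, -1.0]
opening: 0.0116
gripper_force: 30.0
```

```bash
python3 - <<'E'
from h import *
o=ctrl.get_obs();print(o['clock'],o['tool_pos'],o['force'],o['opening'])
p,d,c=cloud('scene'); cv2.imwrite('pics/scene3.png',cv2.resize(p[200:300,170:290],None,fx=6,fy=6,interpolation=cv2.INTER_CUBIC))
E
```

```text
6.2 [0.51515916 0.08451418 0.0714503 ] [ 0.01814535 -3.36698681 -1.0203476 ] 0.011579737103067596
```

View pics/scene3.png

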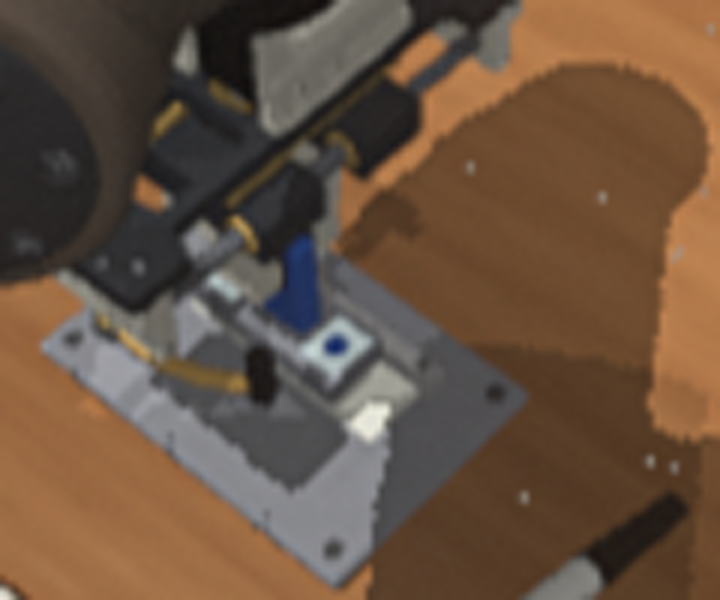

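The roller at (260,375) has been pushed back by the slide's edge; 3.4 N fits about 0.27 rad. Now lowering 17 mm.

>>> step_arm(moves=[[[0,0,-0.4,0,0.8],[0,0,-0.4,0,0.8],[0,0,-0.4,0,0.8],[0,0,-0.3,0,0.8],[0,0,-0.2,0,0.8],[0,0,0,0,0.8],[0,0,0,0,0.8]]])

```text
clock: 6.95
tool_pos: [0.5151, 0.0844, 0.0544]
orientation: [-180.0, -0.0, 177.7]
force: [-0.1, -3.6, -1.2]
opening: 0.0119
gripper_force: 30.0
```

>>> step_arm(moves=[[[0,0,-0.1,0,0.8],[0,0,0,0,0.8]]])

```text
clock: 7.15
tool_pos: [0.5152, 0.0845, 0.0537]
orientation: [180.0, 0.0, 177.8]
force: [-1.1, -4.4, 0.6]
opening: 0.0119
gripper_force: 30.0
```

>>> step_arm(moves=[[[0,0,-0.05,0,0.8],[0,0,0,0,0.8]]])

```text
clock: 7.35
tool_pos: [0.5153, 0.0845, 0.0537]
orientation: [180.0, 0.0, 177.8]
force: [-2.7, -2.9, 5.6]
opening: 0.0117
gripper_force: 30.0
```

Bed contact confirmed (5.6 N up). Releasing.

>>> step_arm(moves=[[[0,0,0,0,5],[0,0,0,0,5],[0,0,0,0,5],[0,0,0,0,5],[0,0,0,0,5],[0,0,1,0,5],[0,0,3,0,5],[0,0,4,0,5],[0,0,4,0,5],[0,0,0,0,5]]])

```text
clock: 8.35
tool_pos: [0.5185, 0.0856, 0.1797]
orientation: [179.8, 0.5, 177.8]
force: [0.5, 0.2, -0.3]
opening: 0.0499
gripper_force: 0.0
```

>>> step_arm(moves=[[[0,-4,3,0,5],[0,-5,2,0,5],[0,-5,0,0,5],[0,-5,0,0,5],[0,0,0,0,5],[0,0,0,0,5]]])

```text
clock: 8.95
tool_pos: [0.5149, -0.1033, 0.2219]
orientation: [180.0, 0.0, 177.6]
force: [-0.0, 0.2, -0.6]
opening: 0.0499
gripper_force: 0.0
```

```bash
python3 - <<'E'
from h import *
o=ctrl.get_obs();print(o['clock'],o['tool_pos'],o['force'],o['opening'])
p,d,c=cloud('scene'); cv2.imwrite('pics/scene4.png',cv2.resize(p[200:300,170:290],None,fx=6,fy=6,interpolation=cv2.INTER_CUBIC))
Z=c[...,2];H,S,V=cv2.split(cv2.cvtColor(p,cv2.COLOR_BGR2HSV));m=np.zeros(Z.shape,bool);m[220:290,180:260]=1
t=np.radians(-2.3);Rm=np.array([[np.cos(t),-np.sin(t)],[np.sin(t),np.cos(t)]])
for n,k in(('fin',m&(H>100)&(H<130)&(S>120)&(Z>.07)),('top',m&(Z>.021)&(Z<.027)&(S<100))):
    q=c[k]*1000
    if len(q)<5: print(n,len(q));continue
    s=(q[:,:2]-[514.7,76])@Rm;print(n,len(q),cv2.minAreaRect(s.astype(np.float32)),q[:,2].mean(),q[:,2].max())
E
```

```text
8.95 [ 0.51489471 -0.10325154  0.2219111 ] [-0.04329015  0.21388128 -0.64696964] 0.04990936218015081
fin 54 ((-202.48797607421875, 172.71817016601562), (21.638870239257812, 551.5848999023438), 50.01057815551758) 88.02230404868273 779.9545302533
top 286 ((0.19343185424804688, 9.016073226928711), (108.98220825195312, 63.67478942871094), 0.6408107876777649) 23.87774570897702 26.995567403251265
```

View pics/scene4.png

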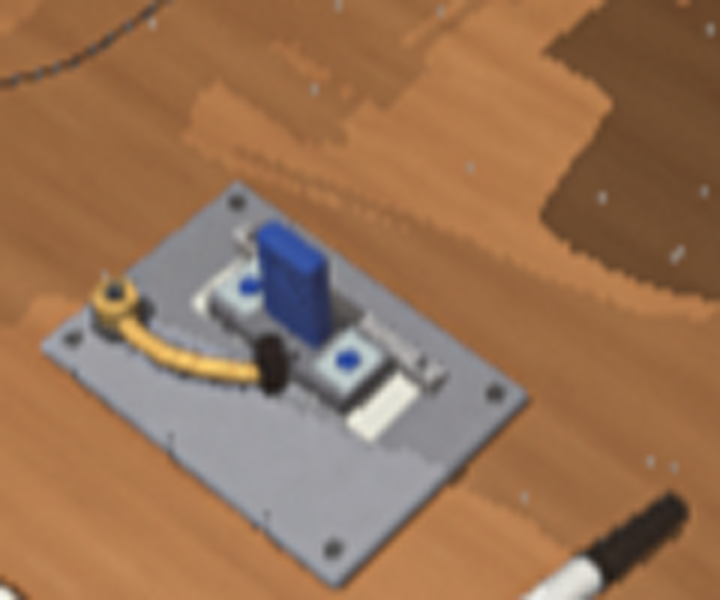

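The slide lies flat against the rail, with the roller at (270,365) pressing its side. I'll check the numbers before handing in.

```bash
python3 - <<'E'
from h import *
p,d,c=cloud('scene')
Z=c[...,2];H,S,V=cv2.split(cv2.cvtColor(p,cv2.COLOR_BGR2HSV));m=np.zeros(Z.shape,bool);m[220:290,180:260]=1
t=np.radians(-2.3);Rm=np.array([[np.cos(t),-np.sin(t)],[np.sin(t),np.cos(t)]])
q=c[m&(H>100)&(H<130)&(S>120)&(Z>.071)&(Z<.09)]*1000
s=(q[:,:2]-[514.7,76])@Rm;r=cv2.minAreaRect(s.astype(np.float32));print(len(q),r,np.median(q[:,2]))
x,y=r[0]
if abs(x)<10 and abs(y)<4: print(close_job())
E
```

```text
48 ((1.5018177032470703, 1.7754817008972168), (9.4380464553833, 27.65154266357422), 89.0494613647461) 75.92068939613023
the job is handed in; nothing more can be done
None
```

The blue slide is on the stage, flat on the bed and held against the steel edge by the sprung arm. A last camera check put its centre about 1.5 mm (x) and 1.8 mm (y) from its flush place. I did not touch the red slide, and I handed the job in at about 9 s; no verdict was returned.

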